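Size a fountain pen in the ring gauge

ROBOT

A 6-joint arm with a two-finger parallel gripper is mounted at the origin on the work surface. World frame = base frame: x ahead of the robot, y to its left, z up, the work surface at z = 0. Lengths are in mm, angles in rad, forces in N, time in s.
With the tool pointing down it reaches from about 200 to 875 mm from the base axis. Payload 3.4 kg.
Tool frame: the origin (TCP) lies on the centre line of the jaws, within the pads' length; the fingertips stand 8 mm ahead of it and the grasp point (between the pads) lies 11 mm behind it (robot.tip_reach is the distance from the TCP to the fingertips, in mm); z points along the fingers, y is the line along which they close (so a half turn about z gives the same grasp; the last joint's range is limited). The gripper opens to 94 mm and grips with 3 to 60 N. Pads are 16 mm wide; open, the fingers measure 119 mm over their backs; the gripper's body (75 mm by 177 mm) begins 78 mm behind the grasp point.
Start: joints at [1.222, 0.276, 1.505, -0, 1.361, -0.121], TCP at [129.87, 560.177, 213.493] pointing down, gripper open.
Joint ranges: [-2.89, 2.89], [-0.75, 2.08], [0.22, 2.7], [-1.18, 4.32], [0.11, 2.71], [-2.7, 2.7]. Speed limits (rad/s): [2.57, 2.57, 3.14, 3.14, 3.14, 3.14].

INTERFACE

Orientations are given as a unit quaternion [x, y, z, w].
In Python, from station import robot, snapshot gives the robot as it stands.
- The arm moves only by the shell command python3 -m creep 'ROWS' [OPENING]. ROWS is JSON, one flat list of numbers, 6 for each row, row after row: the shift along the tool's x, y, z in cm, then the turn, a rotation vector about the tool's x, y, z in units of 5 degrees (1.0 is 5 degrees). A call has 1 to 8 rows; each row is the pose to reach, as a shift and turn from the pose commanded when the call began, along the tool's axes at that moment; what a row does not reach only later rows make up. A row lasts 1/12 s, in which the tool goes at most 41.7 mm and 7.16 degrees, less where a joint would pass 70% of its speed; a pose out of reach is approached as far as the arm can. A call with a gripper value outside its range is refused whole. OPENING is the finger opening in cm, from 0 to 9.4, set as the call begins (- or left out, the last holds). The fingers move at their own pace and stop on an object; the grip force is fixed at half the most. Time passes only in rows, so rows that repeat a pose let the fingers close. It gives the time, the measured TCP pose, the force, the opening and the grip force at its end, in the units of the state.
- robot.read_state(): the state, without advancing time (a new reading comes with each control period).
- snapshot(name): name is "scene" or "top"; returns a dict with "pixels" (384x512x3 uint8, red, green, blue), "fx", "fy", "cx", "cy" (pixels), "k1" (the pictures are not rectified: a ray, as slopes to the right and down, at radius r is drawn at 1 + k1 r^2 times it, then the intrinsics apply), "rvec" (rotation vector, rad) and "tvec" (3), from world to camera coordinates, as OpenCV has them. Camera axes: x right, y down, z forward; pixel columns grow to the right and rows downward; lengths in mm; the calibration is good to about 2 mm. A picture is of the moment at which its call begins. There is no depth.
- robot.finish_job(): hands the job in; it is judged then, once.
The state is a dict: "t": time; "q": joint angles; "dq": joint speeds; "tau": joint torques, N m; "ee_pos": TCP position; "eef_rot": TCP orientation; "force": force on the tool from outside, world axes, zero at the start; "wrist_torque": the same for the moment, N m; "grip_width": opening from 0.0 (shut) to 1.0 (fully open); "finger_force": force on a finger pad.
Only numpy, scipy, OpenCV 4.12 (cv2) and the standard library are available. Lean on these libraries where they do the work, as an engineer would, in place of code of your own. Each camera call takes 0.05 s, during which the arm holds its last target. There are 200 camera calls.

TASK

Find the size of the fountain pen standing in the red-marked socket: nib up, pass its barrel well through the rings of the gauge one after the other, the widest first, until a ring stops it, and never press hard. Then leave it standing upright on the gauge's base in the last ring that let it through, and let go. Leave the other pen, the ink bottle and the loupe where they are.

Things in the scene. Friction and masses are not known exactly. Their poses are not given: they have to be found in the camera images.
- stand: black pen stand, a block 50 mm (x) by 120 mm (y), 30 mm high, fixed, with two round sockets 20 mm in diameter and 22 mm deep at y = -30 mm (red ring: the pen to be sized) and y = +30 mm (white ring: the other pen). Origin: centre of its underside, z up
- socket_red (a point): centre of the floor of the red-marked socket, 8 mm above the table; the pen to be sized stands on it, not always centred to the millimetre
- socket_white (a point): centre of the floor of the white-marked socket, 8 mm above the table; the other pen stands here and stays
- pen_a: uncapped fountain pen standing nib up, 136 mm long, 25 to 50 g. From its lower end: blue barrel to 80 mm, black grip section 13 mm in diameter to 116 mm, brass nib. One pen's barrel is 13 mm in diameter, the other's 17 mm (which is not told; they swap places). Lower end bevelled 2.5 mm at 45 degrees. Origin: centre of the lower end; z up the pen to the nib
- pen_b: uncapped fountain pen standing nib up, 136 mm long, 25 to 50 g. From its lower end: blue barrel to 80 mm, black grip section 13 mm in diameter to 116 mm, brass nib. One pen's barrel is 13 mm in diameter, the other's 17 mm (which is not told; they swap places). Lower end bevelled 2.5 mm at 45 degrees. Origin: centre of the lower end; z up the pen to the nib
- gauge: ring gauge, fixed: aluminium base plate 70 mm (x) by 230 mm (y), 8 mm thick, a post at either end carrying a row of four steel rings along y, upper faces 48 mm above the table. Widest ring at +y: bores 23, 19, 15, 11 mm at y = +75, +25, -25, -75 mm. A pen that passes a ring goes on down to the base plate. Origin: centre of its underside, z up
- ring1: ring 1, the widest: rigid dark steel plate 44 x 50 mm, 10 mm thick, with a round through bore 23 mm in diameter, brass rim. Origin: bore axis at the plate's underside (upper face at z = +10 mm, the base plate that a passed pen stands on at z = -30 mm); z up the bore, y along the row towards the wider rings, 50 mm from ring to ring
- ring2: ring 2, the second: rigid dark steel plate 44 x 50 mm, 10 mm thick, with a round through bore 19 mm in diameter, brass rim. Origin: bore axis at the plate's underside (upper face at z = +10 mm, the base plate that a passed pen stands on at z = -30 mm); z up the bore, y along the row towards the wider rings, 50 mm from ring to ring
- ring3: ring 3, the third: rigid dark steel plate 44 x 50 mm, 10 mm thick, with a round through bore 15 mm in diameter, brass rim. Origin: bore axis at the plate's underside (upper face at z = +10 mm, the base plate that a passed pen stands on at z = -30 mm); z up the bore, y along the row towards the wider rings, 50 mm from ring to ring
- ring4: ring 4, the narrowest: rigid dark steel plate 44 x 50 mm, 10 mm thick, with a round through bore 11 mm in diameter, brass rim. Origin: bore axis at the plate's underside (upper face at z = +10 mm, the base plate that a passed pen stands on at z = -30 mm); z up the bore, y along the row towards the wider rings, 50 mm from ring to ring
- ink: ink bottle, dark glass, 62 mm in diameter, 62 mm tall with its black cap; origin: centre of its underside. A bystander
- loupe: loupe, black and steel, 36 mm in diameter, 30 mm tall; origin: centre of its underside. A bystander
Things that resemble listed ones, but are neither listed nor needed, are in the scene too. Leave any green or orange look-alike of the pen_a alone.

How it is judged (in metres and radians):
On the way, in this order (a step that is already met when the one before it is completed fails the run):
1. the pen is passed through the widest ring (lower end at least 18 mm below the ring's underside) (((z of pen_a in the frame of ring1 below -0.018 m and horizontal distance between pen_a and ring1 below 0.01 m) or (z of pen_b in the frame of ring1 below -0.018 m and horizontal distance between pen_b and ring1 below 0.01 m))), for 0.1 s.
2. then through the second ring (((z of pen_a in the frame of ring2 below -0.018 m and horizontal distance between pen_a and ring2 below 0.01 m) or (z of pen_b in the frame of ring2 below -0.018 m and horizontal distance between pen_b and ring2 below 0.01 m))), for 0.1 s.
3. then the third ring is tried: the thick pen is stopped by it (its end centred on the bore within 3 mm, touching with more than 1 N), the thin pen passes through it (((contact force between pen_a and ring3 above 1 N and z of pen_a in the frame of ring3 between 0.004 and 0.011 m and horizontal distance between pen_a and ring3 below 0.003 m) or (z of pen_b in the frame of ring3 below -0.018 m and horizontal distance between pen_b and ring3 below 0.01 m))), for 0.05 s.
4. then the thick pen goes back through the second ring; the thin pen is tried in the fourth ring and stopped by it (((z of pen_a in the frame of ring2 below -0.018 m and horizontal distance between pen_a and ring2 below 0.01 m) or (contact force between pen_b and ring4 above 1 N and z of pen_b in the frame of ring4 between 0.004 and 0.011 m and horizontal distance between pen_b and ring4 below 0.003 m))), for 0.05 s.
At the end, for the whole second after the job is handed in: The pen from the red socket stands released and at rest in the narrowest ring it passes (17 mm: ring 2, 13 mm: ring 3), lower end within 3 mm of the base plate and 6 mm of the bore axis, tilted under 0.12 rad; the other pen is in the white socket (within 10 mm, tilted under 0.2 rad) (((z of pen_a in the frame of ring2 below -0.027 m and horizontal distance between pen_a and ring2 below 0.006 m and angle between pen_a's own z axis and vertical below 0.12 rad and linear speed of pen_a below 0.02 m/s and contact force between pen_a and the fingers below 0.5 N and horizontal distance between pen_b and socket_white below 0.01 m and angle between pen_b's own z axis and vertical below 0.2 rad) or (z of pen_b in the frame of ring3 below -0.027 m and horizontal distance between pen_b and ring3 below 0.006 m and angle between pen_b's own z axis and vertical below 0.12 rad and linear speed of pen_b below 0.02 m/s and contact force between pen_b and the fingers below 0.5 N and horizontal distance between pen_a and socket_white below 0.01 m and angle between pen_a's own z axis and vertical below 0.2 rad))); the robot touches nothing.
It fails at once if a pen is pressed on the gauge with more than 25 N (contact force between any of pen_a, pen_b and gauge above 25 N).
It fails at once if both pens are moved (more than 20 mm) (distance of each of pen_a, pen_b from where it was at the start of the episode above 0.02 m).
It fails at once if the ink bottle or the loupe is moved by more than 15 mm (distance of any of ink, loupe from where it was at the start of the episode above 0.015 m).
It also fails if it takes over 72 s, if anything falls off the work surface, if the arm or the gripper's body presses on something with over 40 N, if the wrist force passes 120 N, or if a joint passes its speed limit or range.

## Working session

There is one attempt and no reset: what is moved stays moved. The work goes in short steps, Python scripts to look and compute and a shell command to move; the robot and the scene stay as the last step left them, time stands still between calls to the robot, and variables do not carry over. Pictures are saved under pics/ and viewed, at most 10 in all, crops included, and the job is handed in when it is done.

```bash
ls; mkdir -p pics
cat > h.py <<'E'
import numpy as np, cv2
from station import robot, snapshot
from scipy.spatial.transform import Rotation as R
def cam(s):
    M=cv2.Rodrigues(np.array(s["rvec"],float))[0]; t=np.array(s["tvec"],float); return M,t
def ray(s,u,v):
    M,t=cam(s); d=np.array([(u-s["cx"])/s["fx"],(v-s["cy"])/s["fy"]]); x=d.copy()
    for _ in range(30): x=d/(1+s["k1"]*(x@x))
    return -M.T@t, M.T@np.array([x[0],x[1],1])
def onz(s,u,v,z):
    c,d=ray(s,u,v); return c+d*(z-c[2])/d[2]
def proj(s,p):
    M,t=cam(s); q=M@np.array(p,float)+t; x=q[:2]/q[2]; x=x*(1+s["k1"]*(x@x))
    return np.array([s["fx"]*x[0]+s["cx"],s["fy"]*x[1]+s["cy"]])
def tri(s1,p1,s2,p2):
    c1,d1=ray(s1,*p1); c2,d2=ray(s2,*p2)
    k=np.linalg.lstsq(np.c_[d1,-d2],c2-c1,rcond=None)[0]
    a,b=c1+k[0]*d1,c2+k[1]*d2; return (a+b)/2,np.linalg.norm(a-b)
def save(s,n,crop=None,f=1):
    i=s["pixels"][:,:,::-1]
    if crop: x0,y0,x1,y1=crop; i=i[y0:y1,x0:x1]
    cv2.imwrite("pics/"+n+".png",cv2.resize(i,None,fx=f,fy=f,interpolation=cv2.INTER_CUBIC))
E
python3 - <<'E'
from h import *
import pickle
for n in("scene","top"):
    s=snapshot(n); pickle.dump(s,open(n+"0.pkl","wb")); save(s,n+"0",f=1.5)
    print(n,s["fx"],s["k1"],ray(s,256,192))
st=robot.read_state(); print(st["ee_pos"],st["eef_rot"],st["grip_width"],R.from_quat(st["eef_rot"]).as_matrix().round(3))
E
```

```text
pics
scene 403.98036425266355 -0.1207740005368314 (array([1123.41882386,  -67.92937296,  479.55742932]), array([-0.78689948,  0.13905497, -0.60207763]))
top 381.2572118143543 -0.05307308373978757 (array([415.38778975,  -7.31169384, 875.46384056]), array([ 0.19427665,  0.0263701 , -0.9806561 ]))
[129.7145144  559.69450998 212.72992805] [ 1.13670266e-01  9.93518229e-01 -7.53617520e-04 -1.74458785e-04] 1.0013020183228365 [[-0.974  0.226 -0.001]
 [ 0.226  0.974 -0.001]
 [ 0.    -0.002 -1.   ]]
```

View pics/scene0.png

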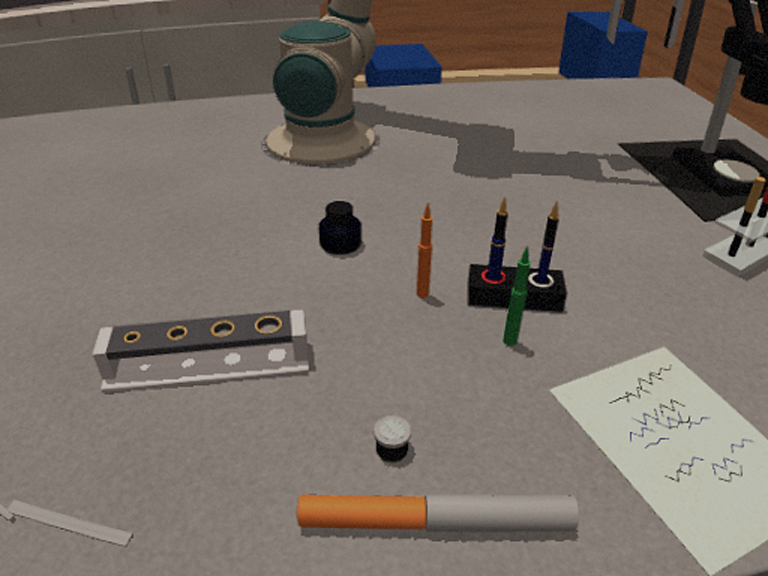

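View pics/top0.png

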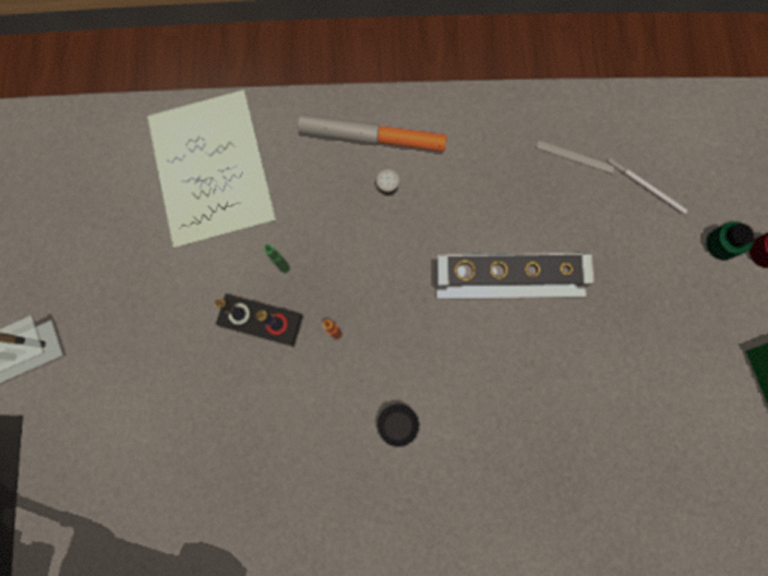

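The scene shows the red socket at about (329,183) and the white one at (360,187) in native pixels. The gauge is at left, its ring rims running from (88,224) to (178,216). In the top view the red ring is at (184,216), and the rims run from (310,180) to (378,179).

```bash
cat > m.py <<'E'
from h import *
import pickle
S={n:pickle.load(open(n+"0.pkl","rb")) for n in("scene","top")}
def comps(s,box,lo,hi,mn=4):
    x0,y0,x1,y1=box; hsv=cv2.cvtColor(s["pixels"],cv2.COLOR_RGB2HSV)[y0:y1,x0:x1]
    m=cv2.inRange(hsv,lo,hi); m=cv2.morphologyEx(m,cv2.MORPH_CLOSE,np.ones((3,3)))
    out=[]
    for c in cv2.findContours(m,cv2.RETR_EXTERNAL,cv2.CHAIN_APPROX_NONE)[0]:
        if len(c)<mn: continue
        b=cv2.boundingRect(c); out.append((b[0]+b[2]/2-.5+x0,b[1]+b[3]/2-.5+y0,b[2],b[3]))
    return sorted(out)
if __name__=="__main__":
    bx={"scene":(70,205,200,235),"top":(295,170,390,190)}
    for n in S: print(n,"brass",comps(S[n],bx[n],(12,80,60),(32,255,255)))
    bx={"scene":(315,170,345,195),"top":(170,200,200,230)}
    for n in S: print(n,"red",comps(S[n],bx[n],(172,120,80),(180,255,255)),comps(S[n],bx[n],(0,120,80),(6,255,255)))
    bx={"scene":(325,125,378,165),"top":(135,190,185,220)}
    for n in S: print(n,"nib",comps(S[n],bx[n],(8,70,60),(32,255,255)))
    save(S["scene"],"c1",(300,120,390,235),5); 
    a=cv2.resize(S["top"]["pixels"][160:235,135:235,::-1],None,fx=4,fy=4,interpolation=cv2.INTER_CUBIC)
    b=cv2.resize(S["top"]["pixels"][160:205,285:400,::-1],None,fx=4,fy=4,interpolation=cv2.INTER_CUBIC)
    c=np.zeros((300+180,460,3),np.uint8); c[:300,:400]=a; c[300:,:]=b; cv2.imwrite("pics/c2.png",c)
E
python3 m.py
```

```text
scene brass [(87.5, 224.5, 12, 8), (117.5, 221.5, 14, 10), (148.0, 218.5, 17, 12), (178.5, 216.0, 18, 13)]
top brass [(309.5, 179.5, 14, 14), (332.0, 179.5, 13, 12), (355.0, 179.0, 11, 11), (377.0, 179.0, 9, 9)]
scene red [(329.5, 187.0, 4, 1)] [(328.5, 184.0, 16, 9)]
top red [] [(184.0, 215.5, 15, 14)]
scene nib [(331.5, 161.5, 10, 6), (334.5, 137.0, 8, 13), (368.5, 140.0, 8, 13)]
top nib [(146.5, 201.5, 8, 8), (173.5, 210.0, 8, 9)]
```

View pics/c1.png

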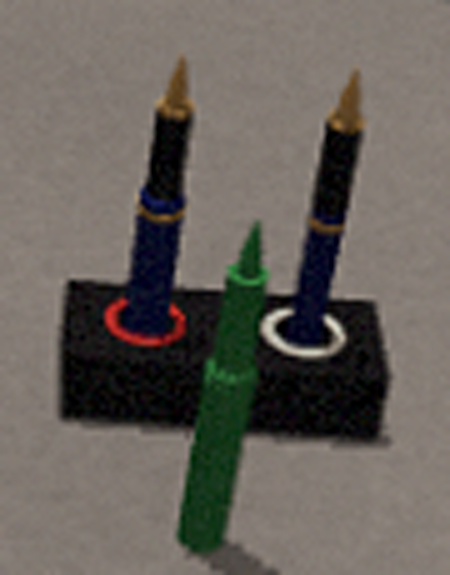

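View pics/c2.png

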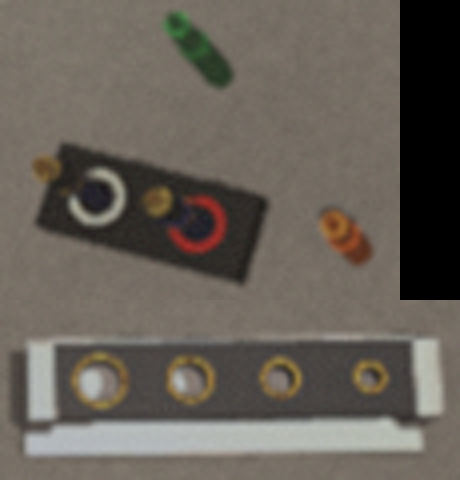

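The red pen shows a clear step at (332,161) from thick barrel to thinner section, while the white pen has none. So the red one looks like the 17 mm pen. Now the positions.

```bash
cat > g.py <<'E'
from m import *
s,t=S["scene"],S["top"]
bs=comps(s,(70,205,200,235),(12,80,60),(32,255,255)); bt=comps(t,(295,170,390,190),(12,80,60),(32,255,255))
P=[]
for a,b in zip(bs[::-1],bt):
    p,e=tri(s,a[:2],t,b[:2]); P.append(p); print("rim",p.round(1),"gap",round(e,1),onz(s,*a[:2],48).round(1),onz(t,*b[:2],48).round(1))
P=np.array(P)
Q=np.array([(onz(s,*a[:2],48)+onz(t,*b[:2],48))/2 for a,b in zip(bs[::-1],bt)])
print("spacing",np.linalg.norm(np.diff(P,axis=0),axis=1).round(1)); d=Q[0]-Q[3]; print("row yaw of +y",np.arctan2(-d[0],d[1]))
r1,r2=(328.5,183.5),(184,215.5)
print("red",tri(s,r1,t,r2),onz(s,*r1,30),onz(t,*r2,30))
# red pen: nib base ring / nib tip
for nm,a,b in (("tip",(336.4,131.6),(173.8,210)),("whitetip",(371.0,134.2),(146.2,201.3))):
    p,e=tri(s,a,t,b); print(nm,p.round(1),round(e,1),onz(s,*a,144).round(1),onz(t,*b,144).round(1))
gx,gy=(350.8,164.5),(135+175/4,160+12/4); print("green tip",tri(s,gx,t,gy))
w1,w2=(360.5,186.5),(135+97/4,160+196/4); print("white ring",tri(s,w1,t,w2))
E
python3 g.py
```

```text
rim [ 605.1 -105.1   48.5] gap 1.6 [ 604.5 -105.9   48. ] [ 605.2 -104.4   48. ]
rim [ 604.1 -155.2   48.6] gap 1.9 [ 603.2 -156.3   48. ] [ 604.2 -154.3   48. ]
rim [ 604.2 -205.8   48.7] gap 1.0 [ 603.3 -206.6   48. ] [ 604.3 -205.5   48. ]
rim [ 603.5 -255.4   47.8] gap 1.5 [ 603.5 -256.1   48. ] [ 603.4 -254.5   48. ]
spacing [50.1 50.6 49.5]
row yaw of +y -0.009214462232954843
red (array([531.96866276, 177.28460496,  30.9706565 ]), np.float64(1.4535924710253796)) [530.76248474 177.03047569  30.        ] [532.28066625 178.22450894  30.        ]
tip [528.9 176.6 140.2] 4.3 [535.1 176.3 144. ] [527.7 173.5 144. ]
whitetip [547.6 232.9 140.7] 5.6 [552.4 233.2 144. ] [546.  228.9 144. ]
green tip (array([625.49265458, 169.31049283, 134.82796198]), np.float64(2.180786784646093))
white ring (array([548.23921284, 235.296218  ,  29.0308128 ]), np.float64(0.1066942270532297))
```

Run:
```python
from m import *
s,t=S["scene"],S["top"]
print("tcp px",proj(s,(130,560,213)),proj(t,(130,560,213)))
for p in ((713/1.5,150/1.5),(620/1.5,145/1.5),(705/1.5,215/1.5)): print(onz(s,*p,0).round(0))
for p in ((20/1.5,415/1.5),(10/1.5,560/1.5),(60/1.5,350/1.5)): print(onz(t,*p,0).round(0))
# barrel of red pen in scene: row-wise edges of dark vs background
hsv=cv2.cvtColor(s["pixels"],cv2.COLOR_RGB2HSV)
m=cv2.inRange(hsv,(105,110,25),(135,255,255))
for v in range(158,190,3):
    c=np.where(m[v,318:346])[0]+318; print(v,(c.min(),c.max()) if len(c) else None)
for zz in (30,60,88): print(zz,proj(s,(532,177.5,zz)))
```

```text
tcp px [426.51363229  26.51908282] [-61.17356319 437.30505346]
[145. 772.   0.]
[106. 583.   0.]
[382. 595.   0.]
[399. 587.   0.]
[183. 585.   0.]
[500. 529.   0.]
158 (np.int64(328), np.int64(329))
161 (np.int64(330), np.int64(335))
164 (np.int64(328), np.int64(335))
167 (np.int64(327), np.int64(334))
170 (np.int64(327), np.int64(334))
173 (np.int64(327), np.int64(333))
176 (np.int64(326), np.int64(333))
179 (np.int64(326), np.int64(333))
182 (np.int64(325), np.int64(332))
185 (np.int64(326), np.int64(332))
188 None
30 [328.93483523 183.85367341]
60 [330.82309831 170.77819596]
88 [332.64617423 158.0068706 ]
```

```bash
cat > to.py <<'E'
# python3 to.py x y z [heading]: shift (cm) and turn (5 deg) in tool axes to a tool-down pose, tool y at heading (rad)
import sys; from h import *
a=[float(v) for v in sys.argv[1:]]; st=robot.read_state(); M=R.from_quat(st["eef_rot"])
h=a[3] if len(a)>3 else 0
T=R.from_matrix(np.c_[[-np.sin(h)*-1*-1+0,np.cos(h),0],[np.cos(h),np.sin(h),0],[0,0,-1]]) 
print("t",round(st["t"],2),"tcp",np.round(st["ee_pos"],1),"F",np.round(st["force"],1),"grip",round(st["grip_width"]*94,1),round(st["finger_force"],1))
print("shift",(M.inv().apply(np.array(a[:3])-st["ee_pos"])/10).round(2),"turn",np.degrees((M.inv()*T).as_rotvec()/5).round(2))
E
python3 to.py 532 177.3 180
python3 -m creep '[-47.8,-28.2,3,0,0,15.4,-47.8,-28.2,3,0,0,15.4,-47.8,-28.2,3,0,0,15.4,-47.8,-28.2,3,0,0,15.4,-47.8,-28.2,3,0,0,15.4,-47.8,-28.2,3,0,0,15.4,-47.8,-28.2,3,0,0,15.4,-47.8,-28.2,3,0,0,15.4]' 5
python3 to.py 532 177.3 180
```

```text
t 0.1 tcp [129.7 559.7 212.7] F [ 0.3 -0.3 -0.8] grip 94.1 0.0
shift [-47.83 -28.16   3.31] turn [-2.000e-02  1.000e-02  1.539e+01]
t: 0.77
ee_pos: [371.8, 328.9, 195.2]
eef_rot: [0.579, 0.816, -0.0, -0.0]
force: [0.5, 0.4, 0.3]
grip_width: 0.536
finger_force: 0.0
t 0.77 tcp [371.8 328.9 195.2] F [0.5 0.4 0.3] grip 50.4 0.0
shift [-19.61  10.11   1.51] turn [-0.   -0.    3.86]
```

```bash
python3 -m creep '[-19,9.8,1.5,0,0,3.8,-19,9.8,1.5,0,0,3.8,-19,9.8,1.5,0,0,3.8,-19,9.8,1.5,0,0,3.8,-19,9.8,1.5,0,0,3.8,-19,9.8,1.5,0,0,3.8,-19,9.8,1.5,0,0,3.8,-19,9.8,1.5,0,0,3.8]'
python3 to.py 532 177.3 69
python3 - <<'E'
from h import *
s=snapshot("scene"); save(s,"s1",(270,40,430,240),3.6)
E
```

```text
t: 1.43
ee_pos: [526.3, 184.8, 179.9]
eef_rot: [0.703, 0.711, -0.001, -0.001]
force: [-0.5, -0.3, -0.5]
grip_width: 0.531
finger_force: 0.0
t 1.43 tcp [526.3 184.8 179.9] F [-0.5 -0.3 -0.5] grip 49.9 0.0
shift [-0.76  0.59 11.09] turn [-0.03 -0.01  0.12]
```

View pics/s1.png

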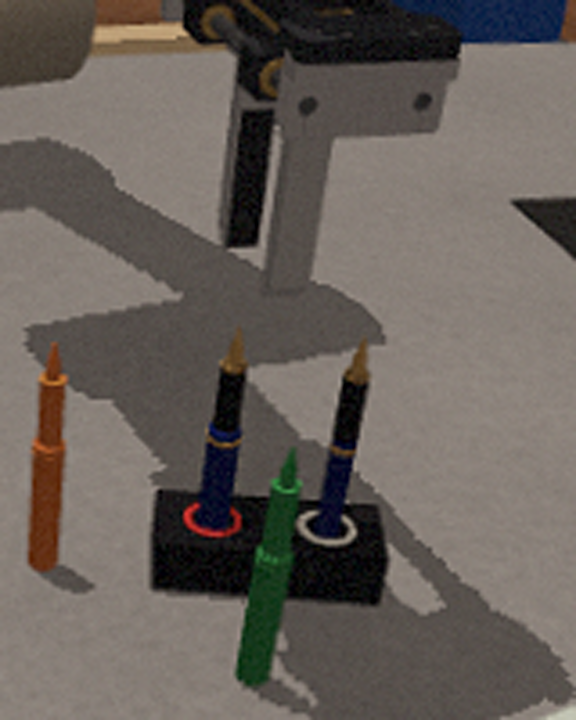

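Gripper above the pens, near fingertip at about (350,120); red pen's nib at (336,131). I check the fingertip's projected position.

Run:
```python
from h import *
s=snapshot("scene"); p=np.array(robot.read_state()["ee_pos"]); print(p)
for dx in (25,35): print(proj(s,p+[dx,0,-8]))
for dx in (-25,-35): print(proj(s,p+[dx,0,-8]))
print(proj(s,(532,177.3,144)))
```

```text
[525.68748765 185.78833839 180.41167593]
[346.93100019 120.5999125 ]
[349.03270629 123.36207519]
[337.10092659 107.73261771]
[335.26111781 105.33380492]
[336.36190505 130.71672901]
```

```bash
python3 -m creep '[-0.85,0.63,0,0,0,0.1,-0.85,0.63,0,0,0,0.1,-0.85,0.63,3,0,0,0.1,-0.85,0.63,5,0,0,0.1,-0.85,0.63,7,0,0,0.1,-0.85,0.63,9,0,0,0.1,-0.85,0.63,10.5,0,0,0.1,-0.85,0.63,11.1,0,0,0.1]' 5
python3 -m creep '[0,0,0,0,0,0,0,0,0,0,0,0]'
python3 to.py 532 177.3 69
python3 -m creep '[0,0,0,0,0,0,0,0,0,0,0,0,0,0,0,0,0,0,0,0,0,0,0,0,0,0,0,0,0,0]' 2.6
python3 -m creep '[0,0,0,0,0,0,0,0,0,0,0,0,0,0,0,0,0,0,0,0,0,0,0,0,0,0,0,0,0,0]' 1.0
python3 to.py 532 177.3 69
```

```text
t: 2.2
ee_pos: [531.7, 176.5, 67.5]
eef_rot: [0.706, 0.708, -0.001, -0.001]
force: [0.1, -0.4, -0.1]
grip_width: 0.53
finger_force: 0.0
t: 2.37
ee_pos: [533.8, 176.7, 69.9]
eef_rot: [0.706, 0.708, 0.0, 0.0]
force: [0.6, -1.2, 0.5]
grip_width: 0.528
finger_force: 0.0
t 2.37 tcp [533.8 176.7  69.9] F [ 0.6 -1.2  0.5] grip 49.7 0.0
shift [ 0.06 -0.18  0.09] turn [ 0.01 -0.    0.04]
t: 2.78
ee_pos: [533.8, 176.3, 70.0]
eef_rot: [0.706, 0.708, 0.0, 0.0]
force: [0.5, -0.1, -0.0]
grip_width: 0.284
finger_force: 0.0
t: 3.2
ee_pos: [533.6, 176.3, 69.6]
eef_rot: [0.706, 0.708, 0.0, 0.0]
force: [-0.5, 0.5, 1.6]
grip_width: 0.171
finger_force: 30.0
t 3.2 tcp [533.6 176.3  69.6] F [-0.5  0.5  1.6] grip 16.0 30.0
shift [ 0.1  -0.16  0.06] turn [ 0.   -0.    0.03]
```

```bash
python3 -m creep '[0,0,-1,0,0,0,0,0,-2.5,0,0,0,0,0,-4.5,0,0,0,0,0,-6.5,0,0,0,0,0,-9,0,0,0,0,0,-11.5,0,0,0,0,0,-13.5,0,0,0,0,0,-15,0,0,0]'
python3 -m creep '[-2,0.5,0,0,0,0,-5,1.3,0,0,0,0,-9,2.3,0,0,0,0,-13,3.3,0,0,0,0,-17,4.3,0,0,0,0,-20,5.1,0,0,0,0,-22,5.6,0,0,0,0,-23,5.9,0,0,0,0]'
python3 -m creep '[-1,0.2,0,0,0,0,-2.5,0.6,0,0,0,0,-4,1,0,0,0,0,-4.9,1.2,0,0,0,0,-4.9,1.2,0,0,0,0,-4.9,1.2,0,0,0,0,-4.9,1.2,0,0,0,0]'
python3 to.py 604.5 -104.8 130
python3 - <<'E'
from h import *
import pickle
s=snapshot("scene"); t=snapshot("top"); pickle.dump((s,t),open("p2.pkl","wb"))
p=np.array(robot.read_state()["ee_pos"])
a=proj(s,p-[0,0,61.6]); print(a,proj(s,(604.5,-104.8,48)))
x0,y0=int(a[0]-50),int(a[1]-60); save(s,"s2",(x0,y0,x0+110,y0+130),5); print(x0,y0)
E
```

```text
t: 3.87
ee_pos: [534.1, 176.4, 222.4]
eef_rot: [0.706, 0.708, 0.001, 0.001]
force: [0.1, 0.3, -0.2]
grip_width: 0.173
finger_force: 30.0
t: 4.53
ee_pos: [593.6, -56.7, 219.8]
eef_rot: [0.707, 0.707, -0.0, 0.001]
force: [-0.2, 0.0, -0.6]
grip_width: 0.176
finger_force: 30.0
t: 5.12
ee_pos: [605.1, -101.8, 219.4]
eef_rot: [0.706, 0.708, 0.0, -0.0]
force: [0.2, 0.3, -0.8]
grip_width: 0.177
finger_force: 30.0
t 5.12 tcp [ 605.1 -101.8  219.4] F [ 0.2  0.3 -0.8] grip 16.6 30.0
shift [-0.31 -0.06  8.94] turn [-0.   -0.01  0.04]
[173.45464672 159.75778615] [179.18089379 215.94744907]
123 99
```

View pics/s2.png

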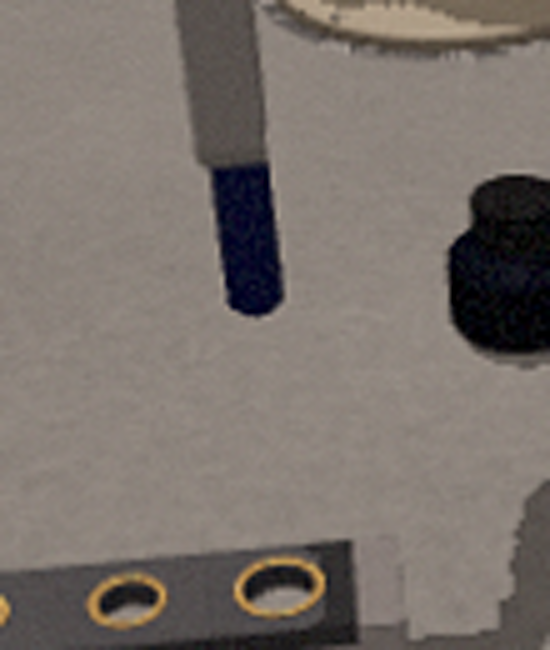

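Pen held vertical, its end at about (174,161); ring 1 at (179,216), ring 2 at (148.5,218.5).

```bash
cat > pen.py <<'E'
# y of the barrel's axis in the scene view, minus TCP y; and lower end
from h import *
def pen(s):
    p=np.array(robot.read_state()["ee_pos"]); hsv=cv2.cvtColor(s["pixels"],cv2.COLOR_RGB2HSV)
    m=cv2.inRange(hsv,(105,110,20),(135,255,255))
    u,v=proj(s,p-[0,0,40]).astype(int); lab=cv2.connectedComponents(m)[1]; k=lab[v,u]
    ys,xs=np.where(lab==k); out=[]
    for r in range(ys.min()+3,ys.max()-5):
        c=xs[ys==r]; w=(c.min()+c.max())/2
        o,d=ray(s,w,r); q=o+d*((p[0]-o[0])/d[0]); out.append(q)
    out=np.array(out); f=np.polyfit(out[:,2]-p[2],out[:,1]-p[1],1)
    return p,out,f,ys.max(),(xs.min(),xs.max())
if __name__=="__main__":
    s=snapshot("scene"); p,out,f,b,x=pen(s)
    print("tcp",p.round(1),"pen-tcp y at grasp %.1f, at end(-61.6) %.1f, slope %.3f"%(np.polyval(f,11),np.polyval(f,-61.6),f[0]),"rows",len(out),"bottom row",b,"pred",proj(s,p-[0,0,61.6]).round(1),"z range",out[[0,-1],2].round(0))
E
python3 pen.py
```

```text
tcp [ 605.1 -101.7  219.5] pen-tcp y at grasp 2.1, at end(-61.6) 0.1, slope 0.026 rows 21 bottom row 161 pred [173.4 159.7] z range [200. 166.]
```

```bash
python3 -m creep '[-0.43,-0.05,0,0,0,0,-0.43,-0.05,2,0,0,0,-0.43,-0.05,4,0,0,0,-0.43,-0.05,6,0,0,0,-0.43,-0.05,8,0,0,0,-0.43,-0.05,9.5,0,0,0,-0.43,-0.05,10,0,0,0,-0.43,-0.05,10,0,0,0]'
python3 -m creep '[0,0,0,0,0,0,0,0,0,0,0,0]'
python3 pen.py
python3 - <<'E'
from h import *
s=snapshot("scene"); save(s,"s3",(130,170,220,250),7)
E
```

```text
t: 5.93
ee_pos: [603.8, -106.5, 118.1]
eef_rot: [0.706, 0.708, -0.001, -0.001]
force: [-0.6, -0.8, -0.0]
grip_width: 0.174
finger_force: 30.0
t: 6.1
ee_pos: [605.7, -107.1, 120.8]
eef_rot: [0.706, 0.708, 0.001, 0.001]
force: [-0.6, -0.1, -0.2]
grip_width: 0.176
finger_force: 30.0
tcp [ 605.7 -107.1  120.9] pen-tcp y at grasp 0.4, at end(-61.6) 0.4, slope -0.000 rows 15 bottom row 213 pred [177.  211.3] z range [97. 68.]
```

View pics/s3.png

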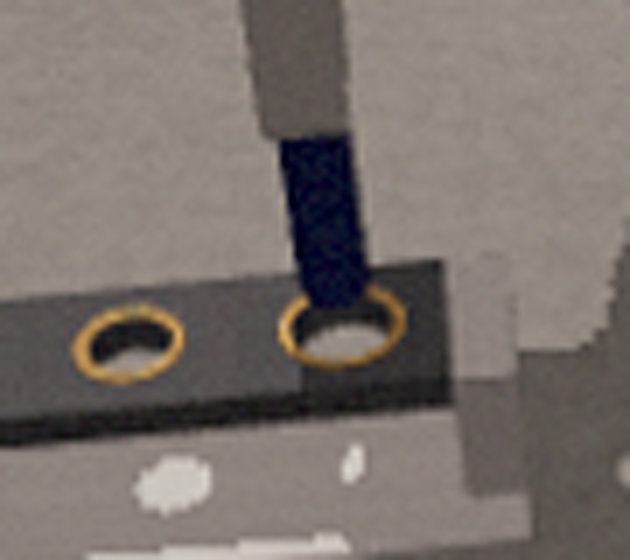

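The end is over ring 1's bore; rim centre (178.5,216). Lowering with a small correction.

```bash
python3 -m creep '[0.08,-0.1,0,0,0,0,0.08,-0.1,0.5,0,0,0,0.08,-0.1,1,0,0,0,0.08,-0.1,1.5,0,0,0,0.08,-0.1,2,0,0,0,0.08,-0.1,2.5,0,0,0,0.08,-0.1,3,0,0,0]' && python3 -m creep '[0,0,0.4,0,0,0,0,0,0.8,0,0,0,0,0,1.2,0,0,0,0,0,1.6,0,0,0,0,0,1.6,0,0,0,0,0,1.6,0,0,0,0,0,1.6,0,0,0]'; python3 pen.py
```

```text
t: 6.78
ee_pos: [603.6, -106.0, 88.6]
eef_rot: [0.706, 0.708, -0.0, -0.0]
force: [-0.3, -0.0, -1.1]
grip_width: 0.174
finger_force: 30.0
t: 7.37
ee_pos: [604.0, -106.1, 73.6]
eef_rot: [0.706, 0.708, 0.0, 0.0]
force: [0.0, -0.7, -0.0]
grip_width: 0.172
finger_force: 30.0
tcp [ 604.  -106.1   73.7] pen-tcp y at grasp 129.2, at end(-61.6) 129.9, slope -0.009 rows 375 bottom row 383 pred [180.7 231.8] z range [ 373. -525.]
```

```bash
python3 -m creep '[0,0,-1,0,0,0,0,0,-2,0,0,0,0,0,-3,0,0,0,0,0,-4,0,0,0,0,0,-4.8,0,0,0,0,0,-4.8,0,0,0,0,0,-4.8,0,0,0]'
python3 -m creep '[-1,0,0,0,0,0,-2,0,0,0,0,0,-3.5,0,0,0,0,0,-4.5,0,0,0,0,0,-5.05,0,0,0,0,0,-5.05,0,0,0,0,0,-5.05,0,0,0,0,0,-5.05,0,0,0,0,0]'
python3 -m creep '[0,0,0,0,0,0,0,0,0,0,0,0]'
for i in 1 2 3; do python3 pen.py; done
python3 - <<'E'
from h import *
from m import comps
s=snapshot("scene"); save(s,"s4",(100,170,190,250),7)
for b in comps(s,(70,205,200,235),(12,80,60),(32,255,255)): print(b, onz(s,b[0],b[1],48).round(1))
E
```

```text
t: 8.0
ee_pos: [604.2, -106.1, 122.4]
eef_rot: [0.706, 0.708, 0.0, 0.001]
force: [0.6, -1.0, 0.2]
grip_width: 0.174
finger_force: 30.0
t: 8.67
ee_pos: [603.8, -156.4, 121.3]
eef_rot: [0.706, 0.708, 0.0, -0.0]
force: [0.3, 0.6, -0.4]
grip_width: 0.175
finger_force: 30.0
t: 8.83
ee_pos: [603.9, -156.0, 121.5]
eef_rot: [0.706, 0.708, 0.0, -0.0]
force: [-0.2, -0.3, 0.3]
grip_width: 0.174
finger_force: 30.0
tcp [ 603.9 -156.   121.5] pen-tcp y at grasp 0.8, at end(-61.6) 1.3, slope -0.007 rows 16 bottom row 215 pred [147.  213.2] z range [99. 69.]
tcp [ 603.9 -156.   121.5] pen-tcp y at grasp 0.5, at end(-61.6) 1.2, slope -0.010 rows 16 bottom row 215 pred [147.  213.2] z range [99. 69.]
tcp [ 603.9 -156.1  121.5] pen-tcp y at grasp 0.7, at end(-61.6) 1.3, slope -0.009 rows 16 bottom row 215 pred [147.  213.2] z range [99. 69.]
(87.5, 224.5, 12, 8) [ 603.5 -256.1   48. ]
(117.5, 221.5, 14, 10) [ 603.3 -206.6   48. ]
(148.0, 219.0, 17, 11) [ 604.5 -156.3   48. ]
(178.5, 216.0, 18, 13) [ 604.5 -105.9   48. ]
```

View pics/s4.png

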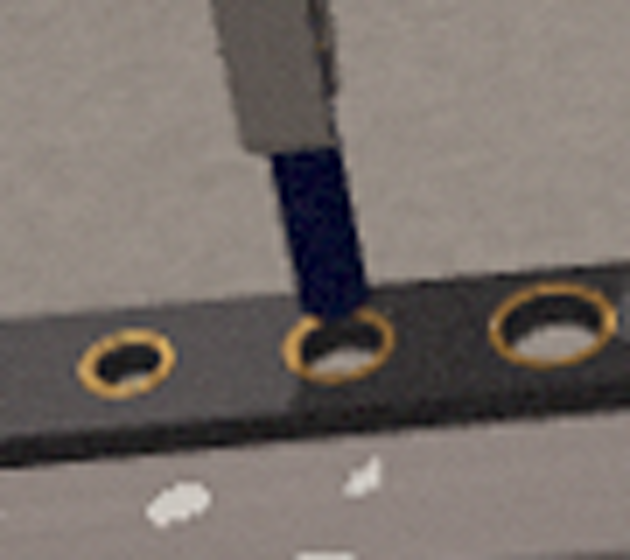

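Pen end at about (148,215) over ring 2 (rim centre 148.3,219), a little to +y. Correct 0.8 mm and lower gently.

```bash
python3 -m creep '[-0.08,0.02,0.4,0,0,0,-0.08,0.02,0.8,0,0,0,-0.08,0.02,1.1,0,0,0,-0.08,0.02,1.2,0,0,0,-0.08,0.02,1.3,0,0,0,-0.08,0.02,1.4,0,0,0]'
python3 -m creep '[0,0,0.1,0,0,0,0,0,0.2,0,0,0,0,0,0.3,0,0,0]'
python3 -m creep '[0,0,0.1,0,0,0,0,0,0.2,0,0,0,0,0,0.3,0,0,0]'
```

```text
t: 9.53
ee_pos: [604.1, -157.3, 107.2]
eef_rot: [0.706, 0.708, -0.0, -0.0]
force: [0.3, -0.7, -1.2]
grip_width: 0.173
finger_force: 30.0
t: 9.78
ee_pos: [604.2, -157.4, 104.5]
eef_rot: [0.706, 0.708, 0.0, 0.0]
force: [-0.4, 1.3, -0.9]
grip_width: 0.171
finger_force: 30.0
t: 10.03
ee_pos: [604.1, -157.4, 101.4]
eef_rot: [0.706, 0.708, 0.0, 0.0]
force: [-0.5, -0.3, 0.1]
grip_width: 0.171
finger_force: 30.0
```

```bash
python3 -m creep '[0,0,0.2,0,0,0,0,0,0.4,0,0,0,0,0,0.6,0,0,0,0,0,0.8,0,0,0]'
python3 -m creep '[0,0,0.2,0,0,0,0,0,0.5,0,0,0,0,0,0.8,0,0,0,0,0,1.2,0,0,0,0,0,1.6,0,0,0,0,0,1.9,0,0,0]'
python3 -m creep '[0,0,0,0,0,0,0,0,0,0,0,0,0,0,0,0,0,0]'
```

```text
t: 10.37
ee_pos: [604.1, -157.3, 93.2]
eef_rot: [0.706, 0.708, 0.0, -0.0]
force: [-0.5, -0.2, -0.8]
grip_width: 0.172
finger_force: 30.0
t: 10.87
ee_pos: [603.9, -157.3, 73.8]
eef_rot: [0.706, 0.708, -0.0, -0.0]
force: [0.4, 0.1, -0.1]
grip_width: 0.174
finger_force: 30.0
t: 11.12
ee_pos: [604.2, -157.4, 74.5]
eef_rot: [0.706, 0.708, 0.0, 0.0]
force: [0.3, -0.2, -0.1]
grip_width: 0.175
finger_force: 30.0
```

```bash
python3 -m creep '[0,0,-0.8,0,0,0,0,0,-1.8,0,0,0,0,0,-3,0,0,0,0,0,-4,0,0,0,0,0,-4.8,0,0,0,0,0,-4.8,0,0,0,0,0,-4.8,0,0,0]'
python3 -m creep '[-1,0,0,0,0,0,-2,0,0,0,0,0,-3.5,-0.02,0,0,0,0,-4.5,-0.03,0,0,0,0,-5,-0.03,0,0,0,0,-5,-0.03,0,0,0,0,-5,-0.03,0,0,0,0,-5,-0.03,0,0,0,0]'
python3 -m creep '[0,0,0,0,0,0,0,0,0,0,0,0]'
python3 pen.py
python3 - <<'E'
from h import *
s=snapshot("scene"); save(s,"s5",(70,170,160,250),7)
E
```

```text
t: 11.7
ee_pos: [604.5, -157.5, 123.4]
eef_rot: [0.706, 0.708, 0.0, 0.001]
force: [-0.1, -0.2, -0.3]
grip_width: 0.175
finger_force: 30.0
t: 12.37
ee_pos: [603.8, -207.2, 122.3]
eef_rot: [0.706, 0.708, 0.0, -0.0]
force: [0.3, 0.2, -1.0]
grip_width: 0.175
finger_force: 30.0
t: 12.53
ee_pos: [604.0, -206.8, 122.5]
eef_rot: [0.706, 0.708, 0.0, -0.0]
force: [-0.1, 0.4, -0.1]
grip_width: 0.169
finger_force: 30.0
tcp [ 604.  -206.8  122.5] pen-tcp y at grasp 0.0, at end(-61.6) 1.6, slope -0.022 rows 17 bottom row 217 pred [115.7 215.8] z range [103.  71.]
```

View pics/s5.png

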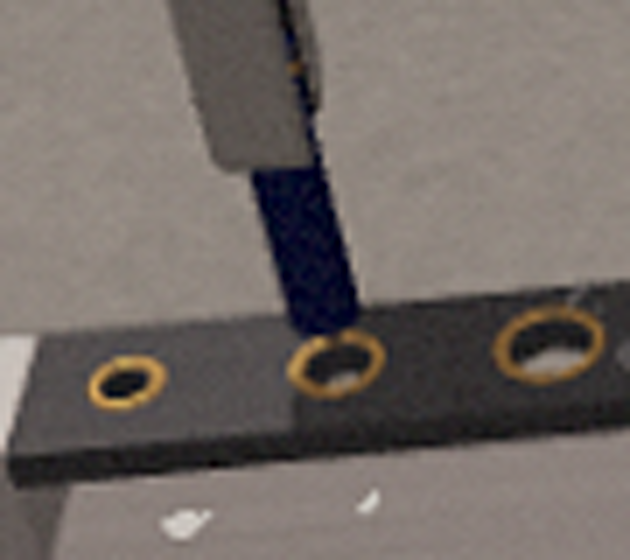

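The pen is above ring 3, rim centre (118,222). Lower to touch with small steps.

```bash
python3 -m creep '[-0.06,0,0.4,0,0,0,-0.06,0,0.8,0,0,0,-0.06,0,1,0,0,0,-0.06,0,1.1,0,0,0,-0.06,0,1.1,0,0,0,-0.06,0,1.1,0,0,0]'
for i in 1 2; do python3 -m creep '[0,0,0.05,0,0,0,0,0,0.1,0,0,0,0,0,0.1,0,0,0]' | grep -E "ee_pos|^force|: .*grip"; done
```

```text
t: 13.13
ee_pos: [603.9, -207.9, 111.3]
eef_rot: [0.706, 0.708, 0.0, -0.0]
force: [-0.2, -0.4, -0.6]
grip_width: 0.173
finger_force: 30.0
ee_pos: [604.0, -207.9, 110.5]
force: [-1.2, -0.5, -0.2]
ee_pos: [603.9, -207.9, 109.3]
force: [-0.7, 0.3, -0.3]
```

```bash
for i in 1 ; do python3 -m creep '[0,0,0.05,0,0,0,0,0,0.1,0,0,0,0,0,0.1,0,0,0]' | grep -E "ee_pos|^force"; done
```

```text
ee_pos: [604.0, -207.9, 108.6]
force: [-0.4, -0.2, 1.0]
```

```bash
for i in 1 ; do python3 -m creep '[0,0,0.05,0,0,0,0,0,0.1,0,0,0,0,0,0.1,0,0,0]' | grep -E "ee_pos|^force"; done
```

```text
ee_pos: [604.1, -207.9, 108.2]
force: [-1.2, 0.7, 4.3]
```

```bash
python3 -m creep '[0,0,0.03,0,0,0,0,0,0.05,0,0,0,0,0,0.05,0,0,0,0,0,0.05,0,0,0]' | grep -E "ee_pos|^force|_"
```

```text
ee_pos: [604.2, -207.9, 108.1]
eef_rot: [0.706, 0.708, 0.0, 0.0]
force: [-1.0, 1.5, 6.5]
grip_width: 0.17
finger_force: 30.0
```

Ring 3 stops the pen at the height expected for a centred 17 mm barrel. Back to ring 2.

```bash
python3 -m creep '[0,0,-0.4,0,0,0,0,0,-0.8,0,0,0,0,0,-1.2,0,0,0,0,0,-1.4,0,0,0,0,0,-1.4,0,0,0]' | grep -E "ee_pos|^force"
python3 -m creep '[1,0,0,0,0,0,2,0,0,0,0,0,3.5,0.01,0,0,0,0,4.5,0.02,0,0,0,0,5.05,0.02,0,0,0,0,5.05,0.02,0,0,0,0,5.05,0.02,0,0,0,0,5.05,0.02,0,0,0,0]' | grep -E "ee_pos|^force"
python3 -m creep '[0,0,0,0,0,0,0,0,0,0,0,0]' | grep -E "ee_pos|^force"
python3 pen.py
```

```text
ee_pos: [604.3, -208.1, 121.5]
force: [-0.3, 0.8, 0.3]
ee_pos: [604.2, -157.6, 121.0]
force: [-0.2, -0.1, -1.0]
ee_pos: [604.1, -158.0, 121.0]
force: [0.1, 0.7, -0.5]
tcp [ 604.  -157.9  120.9] pen-tcp y at grasp -0.0, at end(-61.6) 1.5, slope -0.021 rows 15 bottom row 215 pred [145.9 213.7] z range [98. 69.]
```

```bash
python3 -m creep '[0.05,0,0.4,0,0,0,0.05,0,0.8,0,0,0,0.05,0,1.1,0,0,0,0.05,0,1.2,0,0,0,0.05,0,1.3,0,0,0,0.05,0,1.4,0,0,0]' | grep -E "ee_pos|^force"
python3 -m creep '[0,0,0.1,0,0,0,0,0,0.2,0,0,0,0,0,0.3,0,0,0]'| grep -E "ee_pos|^force"
python3 -m creep '[0,0,0.1,0,0,0,0,0,0.2,0,0,0,0,0,0.3,0,0,0]'| grep -E "ee_pos|^force"
```

```text
ee_pos: [604.0, -156.9, 106.7]
force: [-1.3, 0.6, -0.3]
ee_pos: [604.1, -157.0, 104.0]
force: [-0.3, 0.5, 0.1]
ee_pos: [604.0, -156.9, 100.9]
force: [0.2, -0.4, -1.3]
```

Entered freely. Down to just above the base plate.

```bash
python3 -m creep '[0,0,0.3,0,0,0,0,0,0.6,0,0,0,0,0,1,0,0,0,0,0,1.5,0,0,0,0,0,2,0,0,0,0,0,2.5,0,0,0,0,0,2.8,0,0,0,0,0,2.9,0,0,0]'| grep -E "ee_pos|^force"
python3 -m creep '[0,0,0,0,0,0,0,0,0.05,0,0,0,0,0,0.1,0,0,0]'| grep -E "ee_pos|^force"
```

```text
ee_pos: [603.5, -156.8, 71.0]
force: [-0.2, 0.7, -0.5]
ee_pos: [604.3, -157.0, 71.2]
force: [-0.2, -0.0, -0.7]
```

```bash
python3 -m creep '[0,0,0.03,0,0,0,0,0,0.06,0,0,0,0,0,0.06,0,0,0]'| grep -E "ee_pos|^force"
```

```text
ee_pos: [604.1, -156.9, 70.5]
force: [0.4, 0.9, -1.1]
```

```bash
python3 -m creep '[0,0,0.03,0,0,0,0,0,0.05,0,0,0,0,0,0.05,0,0,0]'| grep -E "ee_pos|^force"
python3 -m creep '[0,0,0,0,0,0,0,0,0,0,0,0,0,0,0,0,0,0,0,0,0,0,0,0,0,0,0,0,0,0]' 4 | grep -E "ee_pos|force|grip"
python3 -m creep '[0,0,-1,0,0,0,0,0,-2.5,0,0,0,0,0,-4.5,0,0,0,0,0,-7,0,0,0,0,0,-9.5,0,0,0,0,0,-11.5,0,0,0,0,0,-13,0,0,0,0,0,-13,0,0,0]'| grep -E "ee_pos|^force"
python3 - <<'E'
from h import *
s=snapshot("scene"); save(s,"s6",(60,100,200,260),4)
E
```

```text
ee_pos: [604.0, -156.9, 69.8]
force: [0.0, -0.3, -1.3]
ee_pos: [604.0, -156.9, 69.8]
force: [0.6, -1.0, 0.3]
grip_width: 0.424
finger_force: 0.0
ee_pos: [606.2, -157.7, 204.6]
force: [0.3, -0.4, 0.9]
```

View pics/s6.png

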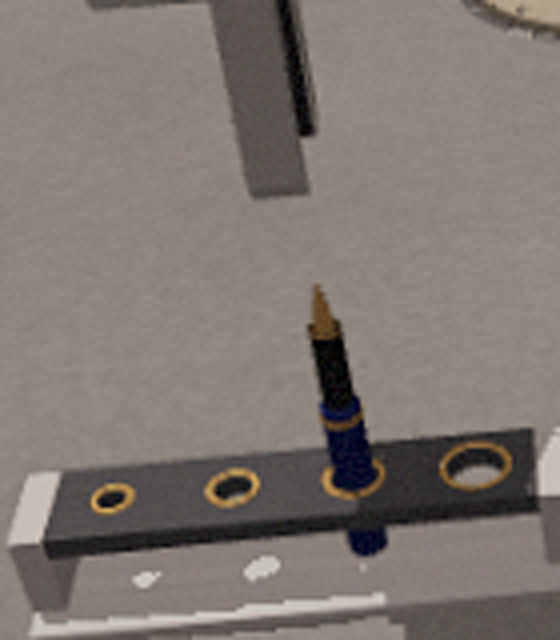

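The pen stands upright on the base plate in ring 2 (barrel at about (148,220), foot at (152,236)), clear of the open fingers.

```bash
python3 -m creep '[0,0,0,0,0,0,0,0,0,0,0,0,0,0,0,0,0,0]' | grep -E "^t|force"; python3 -c "from station import robot; print(robot.finish_job())"
```

```text
t: 19.57
force: [-0.3, 0.1, 0.3]
finger_force: 0.0
the job is handed in; nothing more can be done
None
```

The red-socket pen is the 17 mm one: it passed rings 1 and 2 and was stopped by ring 3 at about 6.5 N; it now stands released in ring 2, and the job was handed in at about 19.6 s with no verdict returned.

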